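# Slide the scent disc home in the diffuser

## Task

Take the white ceramic scent disc from the black tray and lay it flat on the open loading end of the diffuser's metal deck. Then slide it along the channel, under the clear hood, until you feel it drop into its round seat; leave it lying flat, fully home and let go. The ceramic is brittle, so push gently and stop as soon as it is home, and leave the other things on the tray where they are.

Things in the scene. Friction and masses are not known exactly. Their poses are not given: they have to be found in the camera images.
- disc: Scent disc: plain white ceramic disc, 40 mm diameter, 10 mm thick, about 40 g, lying flat on the front half of the black tray. Origin at the centre of its underside, z up through its thickness; both faces are alike. It is brittle: pressing it on or against the diffuser with over 15 N chips it.
- diffuser: Scent diffuser, fixed: wooden base 287 x 110 mm (x -162 to +125 mm) with an aluminium deck plate, its flat top 20 mm above the marble. Origin on the marble, on the centre line; +x runs lengthwise from the open loading end to the white fan block, y across, z up. The disc is pushed along +x. The plate is clamped and does not shift under a gentle push.
- channel (a point): Start of the straight channel on the deck's top, centre line, diffuser x = -10 mm. Two wooden rails 6 mm high (above the deck) and 6 mm thick form a funnel, 72 mm wide at x = -55 mm narrowing to 42 mm here, then a straight channel 42 mm wide up to the fan block.
- mid (a point): On the deck's top at x = +40 mm. The seat is a round recess in the deck on the centre line, 43 mm in diameter, 4 mm deep, upright walls. Its plate is set by hand lengthwise: the seat's centre is up to 20 mm before or beyond this point, not reported, to be felt. A seated disc stands 6 mm above the deck, and the seat's far wall stops it from being pushed farther.
- stop (a point): Foot of the white fan block (top 42 mm above the marble) at x = +85 mm, deck height. A clear flat hood 78 mm wide reaches from it over the far half of the seat: near edge 2 mm beyond the seat's centre (it moves with the seat), underside 14 mm, top 17 mm above the deck. The disc slides in under it; it cannot be put in from above. The seat's near half is in the open.
- load (a point): Middle of the open loading area on top of the deck, on the centre line at diffuser x = -85 mm, 20 mm above the marble; no rails here, free for fingers on both sides.
- tray: Black ceramic tray, fixed, 260 x 290 mm, 14 mm high, rim 6 mm thick, floor top 6 mm above the marble; origin centre of its underside, x runs from its front (near the robot) to its back.
- bottle: Tall square glass bottle, 46 x 46 mm, 167 mm high, bystander at the back of the tray. Origin at the centre of its underside.
- flask: Round amber glass flask with silver cap, 64 mm diameter, 110 mm high, bystander at the back of the tray. Origin at the centre of its underside.
- tumbler: Ribbed glass tumbler holding hair ties, 69 mm diameter, 85 mm high, bystander at the back of the tray. Origin at the centre of its underside.
- drawers: Clear polystyrene mini drawer unit, 75 x 60 mm, 110 mm high, bystander at the back of the tray. Origin at the centre of its underside.
- tin: Closed round aluminium tin, 64 mm diameter, 26 mm high (bigger and thicker than the disc), bystander in a front corner of the tray. Origin at the centre of its underside.
Mind the look-alikes: they are no part of the job. Several things have the shape of the disc; the one meant has the colours described above.

How it is judged:
By the outcome, as a careful person would: the job done as asked, in the order asked, and still so for the second after the job is handed in, with the robot touching nothing.
It also fails if it takes over 61 s, if anything falls off the work surface, if the arm or the gripper's body presses on something with over 40 N, if the wrist force passes 120 N, or if a joint passes its speed limit or range.

## Robot

A 6-joint arm with a two-finger parallel gripper is mounted at the origin on the work surface. World frame = base frame: x ahead of the robot, y to its left, z up, the work surface at z = 0. Lengths are in m, angles in rad, forces in N, time in s.
With the tool pointing down it reaches from about 0.25 to 0.725 m from the base axis. Payload 9.7 kg.
Tool frame: the origin (TCP) lies midway between the tips of the shut fingers; the grasp point (between the pads) lies robot.grasp_offset behind it (robot.grasp_offset is the distance from the TCP to the grasp point, in m); z points along the fingers, y is the line along which they close (so a half turn about z gives the same grasp; the last joint's range is limited). The gripper opens to 85 mm and grips with 20 to 120 N. Pads are 22 mm wide; open, the fingers measure 114 mm over their backs; the gripper's body (76 mm by 85 mm) begins 54 mm behind the grasp point. The pads swing forward as they close: fully open they stand 13 mm farther back than shut.
Start: joints at [-1.328, 0.087, 0.176, 1.66, 0, 1.571], TCP at [0.132, -0.534, 0.231] pointing down, gripper open.
Joint ranges: [-3.13, 3.13], [-0.85, 1.81], [-1.15, 1.24], [-2.2, 2.28], [-1.44, 1.52], [-3.14, 3.14]. Speed limits (rad/s): [2.22, 2.22, 2.57, 3.14, 3.14, 3.14].

## Interface

Orientations are given as [roll, pitch, yaw] about the fixed x, y, z axes, in that order (R = Rz(yaw) Ry(pitch) Rx(roll)).
In Python, from cell import telemetry, grab_frame, camera_params, robot gives the robot as it stands. The module is installed in compiled form; this text tells all that it offers.
- The arm moves only by the shell command python3 -m handwheel 'ROWS' [FORCE]. ROWS is JSON, one flat list of numbers, 5 for each row, row after row: the opening, from 0 (shut) to 1 (fully open), then the shift along the world's x, y, z in m, then the turn about the world's z in rad. In form: [hand, dx, dy, dz, yaw, hand, dx, dy, dz, yaw, ...]. A call has 1 to 10 rows; each row is the pose to reach, as a shift and turn from the pose commanded when the call began; what a row does not reach only later rows make up. A row lasts 1/8 s, in which the tool goes at most 62.5 mm and 10.7 degrees, less where a joint would pass 70% of its speed; a pose out of reach is approached as far as the arm can. A call with a gripper value outside its range is refused whole. The fingers move at their own pace and stop on an object; FORCE is the grip in N (left out, the last holds). Time passes only in rows, so rows that repeat a pose let the fingers close. It gives the time, the measured TCP pose, the force, the opening and the grip force at its end, in the units of the state.
- telemetry.observe(): the state, without advancing time (a new reading comes with each control period).
- grab_frame(name): name is "side" or "top"; returns (picture, depth): 420x560x3 uint8, red, green, blue; 420x560 float32, m along the optical axis (not along the pixel's ray), 0 where there is no reading.
- camera_params(name): a dict with "K" (3x3 intrinsics, pixels), "pose" (4x4, takes a point from camera to world coordinates). Camera axes: x right, y up, looking along -z (the intrinsics and any distortion apply to the point x, -y, -z); pixel columns grow to the right and rows downward; lengths in m; the calibration is good to about 2 mm. A picture is of the moment at which its call begins. camera_params takes no time and is no camera call.
- robot.finish_job(): hands the job in; it is judged then, once.
The state is a dict: "t": time; "joint_pos": joint angles; "qd": joint speeds; "tau": joint torques, N m; "tcp_pos": TCP position; "tool_rot": TCP orientation; "force": force on the tool from outside, world axes, zero at the start; "wrist_torque": the same for the moment, N m; "opening": finger opening in m; "grip_force": force on a finger pad.
Only numpy, scipy, OpenCV 4.12 (cv2) and the standard library are available. Lean on these libraries where they do the work, as an engineer would, in place of code of your own. Each camera call takes 0.05 s, during which the arm holds its last target. There are 200 camera calls.

## Working session

There is one attempt and no reset: what is moved stays moved. The work goes in short steps, Python scripts to look and compute and a shell command to move; the robot and the scene stay as the last step left them, time stands still between calls to the robot, and variables do not carry over. Pictures are saved under pics/ and viewed, at most 10 in all, crops included, and the job is handed in when it is done.

```bash
mkdir -p pics; cat > h.py <<'E'
import numpy as np, cv2
from cell import telemetry, grab_frame, camera_params, robot
def w(name,u,v,d):
    c=camera_params(name);K=np.array(c["K"]);P=np.array(c["pose"])
    x=(u-K[0,2])/K[0,0]*d;y=(v-K[1,2])/K[1,1]*d
    return (P@np.array([x,-y,-d,1]))[:3]
def ray(name,u,v,z):
    c=camera_params(name);P=np.array(c["pose"]);o=P[:3,3]
    r=w(name,u,v,1.)-o
    return o+r*(z-o[2])/r[2]
E
python3 - <<'E'
from h import *
for n in("side","top"):
    i,d=grab_frame(n);cv2.imwrite(f"pics/{n}0.png",i[:,:,::-1]);np.savez(f"{n}0.npz",i=i,d=d)
    c=camera_params(n);print(n,{k:np.round(v,3).tolist() if k in("K","pose") else v for k,v in c.items()}, (d>0).mean())
s=telemetry.observe();print({k:np.round(v,3).tolist() for k,v in s.items()},robot.grasp_offset)
E
```

```text
side {'K': [[543.192, 0.0, 271.732], [0.0, 543.192, 213.216], [0.0, 0.0, 1.0]], 'pose': [[-0.789, 0.364, -0.495, -0.043], [-0.615, -0.485, 0.622, 0.729], [-0.014, 0.795, 0.606, 0.762], [0.0, 0.0, 0.0, 1.0]]} 0.9961522108843538
top {'K': [[492.979, 0.0, 281.815], [0.0, 492.979, 204.655], [0.0, 0.0, 1.0]], 'pose': [[0.026, 0.987, -0.156, 0.402], [-0.999, 0.03, 0.027, 0.032], [0.031, 0.155, 0.987, 0.982], [0.0, 0.0, 0.0, 1.0]]} 0.9959821428571428
{'t': 0.1, 'joint_pos': [-1.328, 0.087, 0.175, 1.66, -0.0, 1.571], 'qd': [-0.001, -0.002, 0.004, -0.003, 0.001, -0.001], 'tau': [-0.001, -52.156, 46.565, 0.016, -0.0, -0.0], 'tcp_pos': [0.132, -0.534, 0.231], 'tool_rot': [-3.14, 0.0, 0.243], 'force': [-0.422, 0.736, -0.659], 'wrist_torque': [-0.002, 0.027, -0.003], 'grip_force': 0.0, 'opening': 0.085} 0.0187
```

View pics/side0.png

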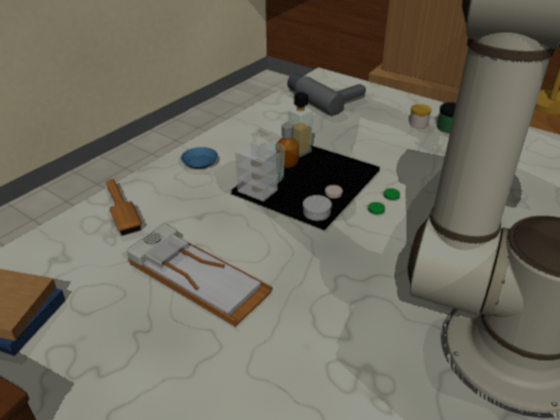

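View pics/top0.png

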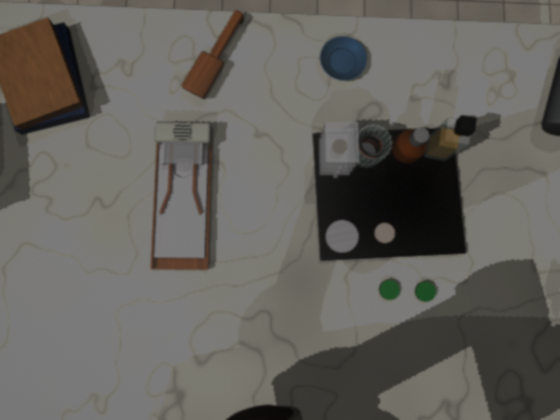

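The top view shows the disc at about (385,233) with the tin at (342,236), and the diffuser from (180,268) at the loading end to (183,125) at the fan block. In the side view the disc is at (333,192). I'll enlarge these areas.

```bash
python3 - <<'E'
from h import *
t=np.load("top0.npz");s=np.load("side0.npz")
def crop(i,x,y,w_,h_,k):
    c=cv2.resize(i[y:y+h_,x:x+w_],None,fx=k,fy=k,interpolation=cv2.INTER_CUBIC)[:,:,::-1].copy()
    c=np.clip(c.astype(float)*1.5,0,255).astype(np.uint8)
    for g in range(0,w_,10): cv2.line(c,(g*k,0),(g*k,6 if g%50 else 14),(0,0,255),1);(cv2.putText(c,str(x+g),(g*k,24),0,.35,(0,0,255)) if g%20==0 else 0)
    for g in range(0,h_,10): cv2.line(c,(0,g*k),(6,g*k),(0,0,255),1);(cv2.putText(c,str(y+g),(8,g*k+4),0,.35,(0,0,255)) if g%20==0 else 0)
    return c
a=crop(t["i"],140,110,90,170,3.5 if 0 else 3); b=crop(s["i"],120,215,160,110,3)
im=np.zeros((600,800,3),np.uint8); im[:510,:270]=a; im[:330,300:780]=b
c=crop(t["i"],360,210,50,50,5); im[335:585,300:550]=c
c=crop(s["i"],310,170,50,50,4+1); im[335:585,555:800]=c[:,:245]
cv2.imwrite("pics/crop0.png",im)
for n,u,v,f in(("top",385,233,t),("side",333,190,s),("top",180,230,t),("top",180,262,t)):
    print(n,u,v,w(n,u,v,f["d"][v,u]).round(4), f["i"][v,u])
E
```

```text
top 385 233 [ 0.5039 -0.1992  0.0197] [116 107  99]
side 333 190 [ 0.5049 -0.1966  0.0158] [134 127 118]
top 180 230 [0.4982 0.2027 0.0202] [123 123 123]
top 180 262 [0.4366 0.2003 0.0137] [95 64 45]
```

View pics/crop0.png

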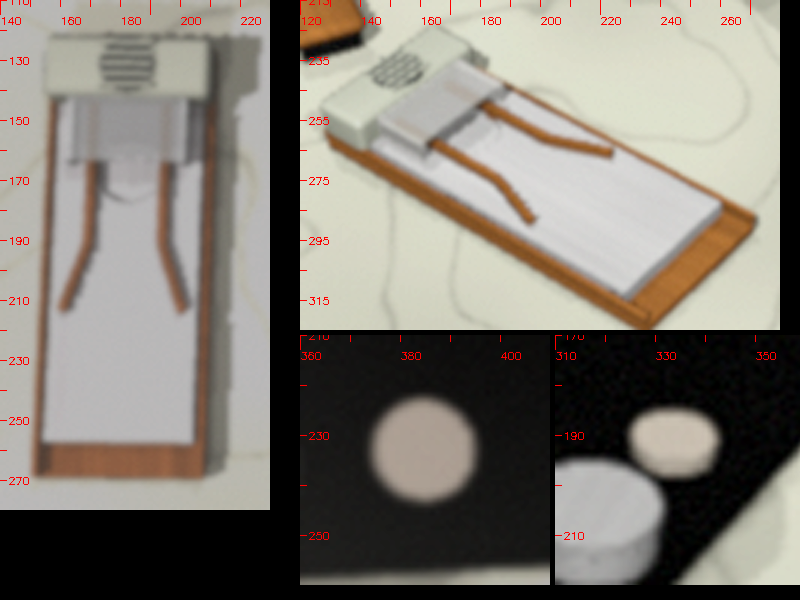

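```bash
python3 - <<'E'
from h import *
T=lambda x,y,z:ray("top",140+x/3,110+y/3,z)
S=lambda x,y,z:ray("side",120+(x-300)/3,215+y/3,z)
print("disc top",ray("top",384.8,232.8,.016).round(4),"side",ray("side",333.7,190,.016).round(4))
# triangulate
def tri(a,b):
    o=[];d=[]
    for n,u,v in(a,b):
        P=np.array(camera_params(n)["pose"]);r=w(n,u,v,1.)-P[:3,3];o.append(P[:3,3]);d.append(r/np.linalg.norm(r))
    A=sum(np.eye(3)-np.outer(k,k) for k in d);B=sum((np.eye(3)-np.outer(k,k))@p for k,p in zip(d,o));return np.linalg.solve(A,B)
print("tri disc",tri(("top",384.8,232.8),("side",333.7,190)).round(4))
px=lambda x,y:("top",140+x/3,110+y/3)
sx=lambda x,y:("side",120+(x-300)/3,215+y/3)
print("tri deck front corners",tri(px(41,440),sx(722,203)).round(4),tri(px(195,442),sx(626,297)).round(4))
for n,a in(("deckFL",(41,440,.02)),("deckFR",(195,442,.02)),("railtipL",(62,312,.026)),("railtipR",(184,312,.026)),("inL1",(95,165,.026)),("inR1",(161,165,.026)),("inL2",(93,240,.026)),("inR2",(158,240,.026)),("hoodL",(66,163,.037)),("hoodR",(202,163,.037)),("arc",(129,201,.02)),("baseL",(35,476,.014)),("baseR",(203,477,.014))): print(n,T(*a).round(4))
for n,a in(("deckFL",(722,203,.02)),("deckFR",(626,297,.02)),("railtipL",(612,152,.026)),("railtipR",(532,220,.026)),("hoodR",(428,157,.037)),("hoodL",(510,89,.037)),("baseL",(757,220,.014)),("baseR",(646,327,.014))): print("side",n,S(*a).round(4))
E
```

```text
disc top [ 0.5047 -0.1997  0.016 ] side [ 0.5035 -0.1974  0.016 ]
tri disc [ 0.505  -0.2002  0.0138]
tri deck front corners [0.4207 0.2202 0.0914] [ 0.473   0.1805 -0.0683]
deckFL [0.4452 0.2502 0.02  ]
deckFR [0.4466 0.1516 0.02  ]
railtipL [0.5277 0.2408 0.026 ]
railtipR [0.5301 0.1622 0.026 ]
inL1 [0.6259 0.2254 0.026 ]
inR1 [0.6273 0.1822 0.026 ]
inL2 [0.5757 0.2237 0.026 ]
inR2 [0.577  0.1815 0.026 ]
hoodL [0.624 0.242 0.037]
hoodR [0.627 0.154 0.037]
arc [0.6037 0.2029 0.02  ]
baseL [0.4223 0.2539 0.014 ]
baseR [0.4245 0.1461 0.014 ]
side deckFL [0.4438 0.155  0.02  ]
side deckFR [0.4397 0.2526 0.02  ]
side railtipL [0.5278 0.1665 0.026 ]
side railtipR [0.5261 0.244  0.026 ]
side hoodR [0.6119 0.2509 0.037 ]
side hoodL [0.6173 0.17   0.037 ]
side baseL [0.4202 0.1488 0.014 ]
side baseR [0.4183 0.2594 0.014 ]
```

```bash
python3 -m handwheel '[0.65,0.05,0.045,0,-0.1, 0.65,0.1,0.09,0,-0.227, 0.65,0.15,0.135,0,-0.227, 0.65,0.19,0.17,0,-0.227, 0.65,0.235,0.21,0,-0.227, 0.65,0.28,0.25,0,-0.227, 0.65,0.325,0.29,0,-0.227, 0.65,0.372,0.335,-0.03,-0.227, 0.65,0.372,0.335,-0.08,-0.227, 0.65,0.372,0.335,-0.13,-0.227]' 20; python3 - <<'E'
from h import *
ims=[]
for n in("side","top"):
    i,d=grab_frame(n);ims.append(i)
s=telemetry.observe();print({k:np.round(s[k],4).tolist() for k in("t","tcp_pos","tool_rot","force","opening")})
a=cv2.resize(ims[0][110:230,230:410],None,fx=4,fy=4)[:300,:]
a=cv2.resize(ims[0][120:230,270:400],(399,338));b=cv2.resize(ims[1][150:270,310:440],(399,368))
c=np.zeros((368,800,3),np.uint8);c[:338,:399]=a;c[:,401:]=b
cv2.imwrite("pics/pre.png",np.clip(c[:,:,::-1]*1.5,0,255))
E
```

```text
t: 1.35
tcp_pos: [0.5047, -0.1976, 0.0991]
tool_rot: [-3.141, 0.001, 0.018]
force: [-0.5, -0.4, -0.4]
opening: 0.0555
grip_force: 0.0
{'t': 1.45, 'tcp_pos': [0.5013, -0.1972, 0.0954], 'tool_rot': [-3.1379, 0.0091, 0.0166], 'force': [-0.2919, -0.1959, -0.4548], 'opening': 0.0554}[ WARN:0@5.387] global loadsave.cpp:1063 imwrite_ Unsupported depth image for selected encoder is fallbacked to CV_8U.
```

View pics/pre.png

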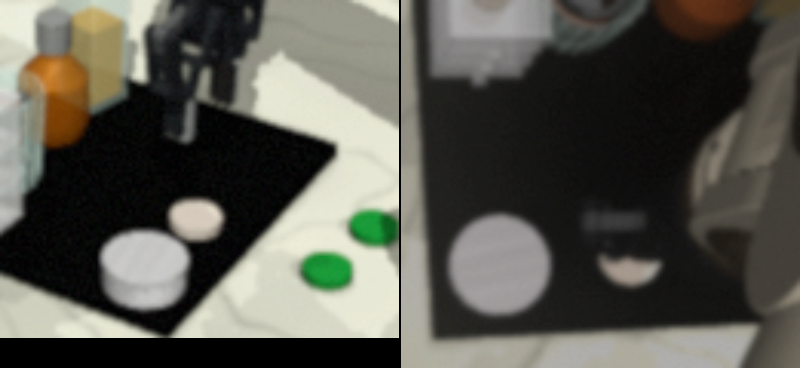

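The fingers are above the disc, with the tin clear to the left. I'll go down, close and lift slightly.

```bash
python3 -m handwheel '[0.65,0,0,-0.04,0, 0.65,0,0,-0.07,0, 0.65,0,0,-0.085,0, 0.65,0,0,-0.094,0, 0.65,0,0,-0.094,0, 0.65,0,0,-0.094,0]' 20; python3 -m handwheel '[0.45,0,0,0,0, 0.35,0,0,0,0, 0.35,0,0,0,0, 0.3,0,0,0,0, 0.3,0,0,0,0, 0.3,0,0,0,0]' 20;
```

```text
t: 2.2
tcp_pos: [0.5049, -0.1991, 0.0085]
tool_rot: [3.141, -0.001, 0.016]
force: [0.3, 0.2, 0.8]
opening: 0.0555
grip_force: 0.0
t: 2.95
tcp_pos: [0.5047, -0.1991, 0.0083]
tool_rot: [3.141, -0.001, 0.016]
force: [-0.8, 0.6, 5.5]
opening: 0.0377
grip_force: 19.7
```

```bash
python3 -m handwheel '[0.3,0,0,0.02,0, 0.3,0,0,0.05,0, 0.3,0,0,0.1,0, 0.3,0,0,0.1,0, 0.3,0,0,0.1,0]' 20; python3 - <<'E'
from h import *
i,d=grab_frame("side");j,_=grab_frame("top")
a=cv2.resize(i[80:210,270:400],(520,520),interpolation=cv2.INTER_CUBIC);b=cv2.resize(j[180:270,350:420],(280,360))
c=np.zeros((520,800,3),np.uint8);c[:,:520]=a;c[:360,520:]=b
cv2.imwrite("pics/lift.png",np.clip(c[:,:,::-1]*1.5,0,255).astype(np.uint8))
E
```

```text
t: 3.58
tcp_pos: [0.5041, -0.1988, 0.1069]
tool_rot: [-3.142, 0.0, 0.016]
force: [0.2, 0.0, 0.2]
opening: 0.0378
grip_force: 20.2
```

View pics/lift.png

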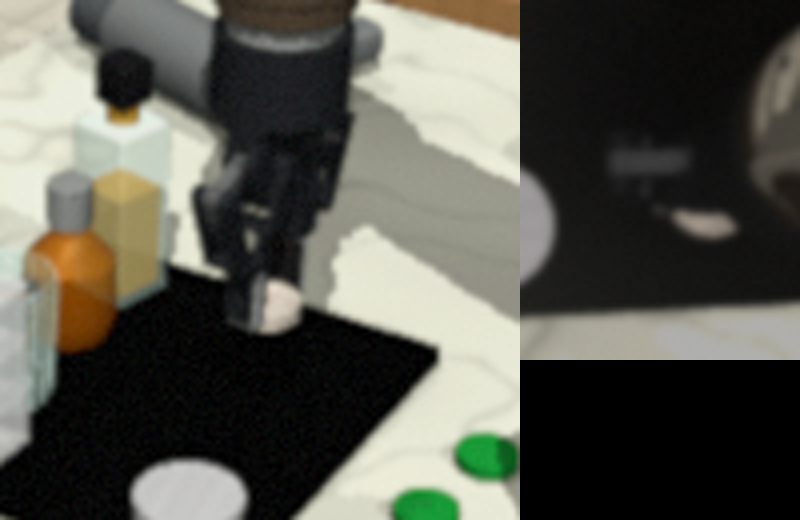

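The disc is held, but it may be tilted. I'll check its face normal from the depth.

```bash
python3 - <<'E'
from h import *
for n,(x0,x1,y0,y1) in(("side",(325,350,140,170)),("top",(380,408,225,245))):
    i,d=grab_frame(n);P=[]
    for v in range(y0,y1):
        for u in range(x0,x1):
            r=i[v,u].astype(int)
            if r[0]>85: 
                p=w(n,u,v,d[v,u])
                if p[2]>.05:P.append(p)
    P=np.array(P);m=P.mean(0);U=np.linalg.svd(P-m)
    print(n,len(P),m.round(4),"normal",U[2][2].round(2),U[1].round(4),"lo",P.min(0).round(3),"hi",P.max(0).round(3))
    np.save(n+"cloud.npy",P)
    g=i[y0-4:y1+4,x0-4:x1+4];cv2.imwrite(f"pics/z{n}.png",np.clip(cv2.resize(g[:,:,::-1],None,fx=10,fy=10,interpolation=cv2.INTER_CUBIC)*1.6,0,255).astype(np.uint8))
a=cv2.imread("pics/zside.png");b=cv2.imread("pics/ztop.png")
c=np.zeros((max(len(a),len(b)),a.shape[1]+b.shape[1]+4,3),np.uint8);c[:len(a),:a.shape[1]]=a;c[:len(b),-b.shape[1]:]=b;cv2.imwrite("pics/zz.png",c);print(c.shape)
E
```

```text
side 100 [ 0.4946 -0.1987  0.1129] normal [ 0.32  0.05 -0.94] [0.1265 0.0562 0.0501] lo [ 0.483 -0.222  0.103] hi [ 0.515 -0.175  0.145]
top 39 [ 0.49   -0.1953  0.1136] normal [-0.62  0.01  0.78] [0.0356 0.0113 0.0089] lo [ 0.487 -0.206  0.11 ] hi [ 0.493 -0.185  0.118]
(380, 694, 3)
```

View pics/zz.png

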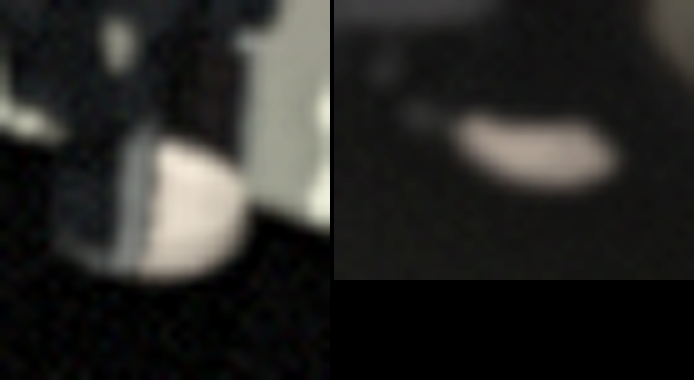

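```bash
cat >> h.py <<'E'
def proj(n,p):
    c=camera_params(n);P=np.linalg.inv(np.array(c["pose"]));K=np.array(c["K"]);q=p@P[:3,:3].T+P[:3,3]
    return np.stack([K[0,0]*q[:,0]/-q[:,2]+K[0,2],-K[1,1]*q[:,1]/-q[:,2]+K[1,2]],1)
def disc(c,tilt): # c: underside centre; tilt about +y
    a=np.linspace(0,2*np.pi,90);r=.02
    p=np.vstack([np.c_[r*np.cos(a),r*np.sin(a),0*a+h] for h in(-.005,.005)])
    R=cv2.Rodrigues(np.array([0,tilt,0.]))[0];return p@R.T+np.array(c)+[0,0,.005]
E
python3 - <<'E'
from h import *
# check bias with disc on tray
for n in("side","top"):
    p=proj(n,disc((.5045,-.199,.006),0));print(n,"tray",p.min(0).round(1),p.max(0).round(1))
for t in(-40,-20,-10,0,10,20):
  for n in("side","top"):
    p=proj(n,disc((.5045,-.199,.105),np.radians(t)));print(t,n,p.min(0).round(1),p.max(0).round(1),end=" | ")
  print()
E
```

```text
side tray [325.1 184.8] [342.1 197.8]
top tray [373.3 222.8] [394.5 243.4]
-40 side [327.5 147. ] [344.4 164.7] | -40 top [385.1 216.8] [408.7 238.5] | 
-20 side [327. 148.] [345.  163.7] | -20 top [385.1 216.2] [408.7 239.2] | 
-10 side [326.9 148.7] [345.1 163. ] | -10 top [385.1 216.4] [408.7 239.1] | 
0 side [327.1 149.5] [344.9 162.3] | 0 top [385.1 216.3] [408.7 239.1] | 
10 side [327. 150.] [344.9 161.8] | 10 top [385.1 216.2] [408.7 239.2] | 
20 side [326.9 150.2] [345.1 161.5] | 20 top [385.1 216.5] [408.7 239. ] |
```

The bounding edges in both views fit a nearly level disc, tilted about 5° at most. It will drop flat when released. Next I carry it to the loading area.

```bash
python3 -m handwheel '[0.3,0,0.03,0,0, 0.3,0,0.08,0,0, 0.3,-0.002,0.13,0,0, 0.3,-0.003,0.18,0,0, 0.3,-0.004,0.23,0,0, 0.3,-0.005,0.28,0,0, 0.3,-0.006,0.33,0,0, 0.3,-0.006,0.375,0,0, 0.3,-0.006,0.4015,0,0, 0.3,-0.006,0.4015,-0.03,0]' 20;  python3 -m handwheel '[0.3,0,0,-0.025,0, 0.3,0,0,-0.045,0, 0.3,0,0,-0.05,0, 0.3,0,0,-0.05,0, 0.3,0,0,-0.05,0]' 20; 
```

```text
t: 5.03
tcp_pos: [0.5111, 0.0648, 0.0944]
tool_rot: [-3.096, 0.0, 0.102]
force: [-0.1, -0.3, -0.3]
opening: 0.0375
grip_force: 20.3
t: 5.65
tcp_pos: [0.5107, 0.0652, 0.0449]
tool_rot: [-3.096, 0.001, 0.103]
force: [0.3, 0.6, -0.4]
opening: 0.0379
grip_force: 20.3
```

```bash
python3 - <<'E'
from h import *
s=telemetry.observe();print({k:np.round(v,3).tolist() for k,v in s.items()})
E
python3 -m handwheel '[0.3,0,0,0.05,0, 0.3,0,0.03,0.06,0]' 20
python3 - <<'E'
from h import *
s=telemetry.observe();print({k:np.round(v,3).tolist() for k,v in s.items()})
E
```

```text
{'t': 5.65, 'joint_pos': [0.102, 0.014, -0.261, 1.297, 0.045, 3.141], 'qd': [0.0, -0.002, 0.002, -0.001, -0.002, 0.001], 'tau': [-0.054, -46.604, 45.698, 0.024, 0.147, 0.0], 'tcp_pos': [0.511, 0.065, 0.045], 'tool_rot': [-3.096, 0.001, 0.103], 'force': [0.3, 0.57, -0.363], 'wrist_torque': [-0.088, -0.027, -0.024], 'grip_force': 20.251, 'opening': 0.038}
t: 5.9
tcp_pos: [0.5138, 0.0803, 0.1082]
tool_rot: [-3.085, -0.004, 0.125]
force: [0.4, -0.5, -0.1]
opening: 0.0375
grip_force: 20.4
{'t': 5.9, 'joint_pos': [0.124, -0.0, -0.153, 1.415, 0.057, 3.141], 'qd': [0.192, 0.08, 0.165, 0.116, 0.101, -0.0], 'tau': [-1.838, -47.965, 46.211, 0.577, -0.086, 0.0], 'tcp_pos': [0.514, 0.08, 0.108], 'tool_rot': [-3.085, -0.004, 0.125], 'force': [0.433, -0.458, -0.126], 'wrist_torque': [-0.015, -0.058, 0.003], 'grip_force': 20.386, 'opening': 0.038}
```

Joint 6 hit its end stop. A quarter turn to yaw ≈ 1.587 brings it back into range, with the fingers then along x, which the loading area also allows.

```bash
python3 -m handwheel '[0.3,0,0,0,0.18, 0.3,0,0,0,0.36, 0.3,0,0,0,0.54, 0.3,0,0,0,0.72, 0.3,0,0,0,0.9, 0.3,0,0,0,1.08, 0.3,0,0,0,1.26, 0.3,0,0,0,1.4, 0.3,0,0,0,1.4, 0.3,0,0,0,1.4]' 20
python3 - <<'E'
from h import *
s=telemetry.observe();print({k:np.round(s[k],4).tolist() for k in("joint_pos","tcp_pos","tool_rot","force")})
E
```

```text
t: 7.15
tcp_pos: [0.5121, 0.0804, 0.1042]
tool_rot: [-3.085, 0.002, 1.522]
force: [0.4, 0.4, -0.1]
opening: 0.0376
grip_force: 20.4
{'joint_pos': [0.1506, 0.0579, -0.1013, 1.4673, 0.0093, 1.7695], 'tcp_pos': [0.5121, 0.0804, 0.1042], 'tool_rot': [-3.0852, 0.0019, 1.5225], 'force': [0.3806, 0.4175, -0.1217]}
```

```bash
python3 -m handwheel '[0.3,-0.005,0.03,0,0.065, 0.3,-0.01,0.07,0,0.065, 0.3,-0.014,0.11,0,0.065, 0.3,-0.014,0.122,-0.02,0.065, 0.3,-0.014,0.122,-0.05,0.065, 0.3,-0.014,0.122,-0.065,0.065, 0.3,-0.014,0.122,-0.072,0.065, 0.3,-0.014,0.122,-0.072,0.065, 0.3,-0.014,0.122,-0.072,0.065]' 20
python3 - <<'E'
from h import *
s=telemetry.observe();print({k:np.round(s[k],4).tolist() for k in("joint_pos","tcp_pos","tool_rot","force")})
i,d=grab_frame("side");j,_=grab_frame("top")
a=cv2.resize(i[215:325,180:280],(400,440),interpolation=cv2.INTER_CUBIC);b=cv2.resize(j[160:270,140:230],(360,440),interpolation=cv2.INTER_CUBIC)
cv2.imwrite("pics/load.png",np.clip(np.hstack([a,b])[:,:,::-1]*1.4,0,255).astype(np.uint8))
E
```

```text
t: 8.28
tcp_pos: [0.4986, 0.2022, 0.0331]
tool_rot: [-3.086, 0.002, 1.59]
force: [-0.1, -0.5, 0.1]
opening: 0.0375
grip_force: 20.4
{'joint_pos': [0.3758, 0.1273, -0.1651, 1.3309, 0.0178, 1.9274], 'tcp_pos': [0.4986, 0.2022, 0.0331], 'tool_rot': [-3.0862, 0.0016, 1.5896], 'force': [-0.0927, -0.4717, 0.1281]}
```

View pics/load.png

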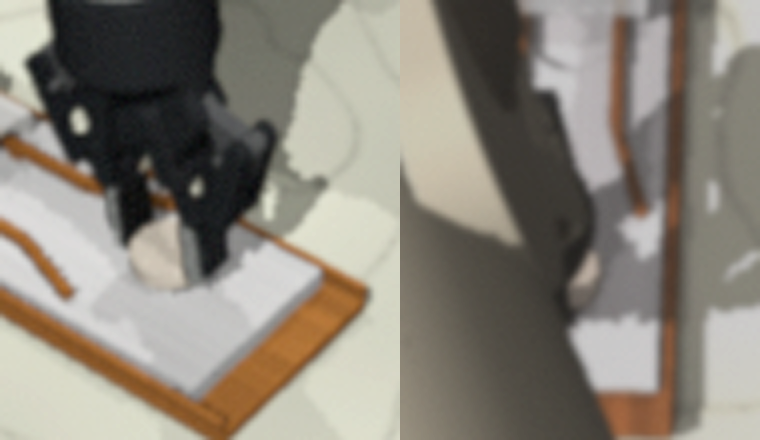

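```bash
python3 - <<'E'
from h import *
a=np.linspace(0,2*np.pi,90)
p0=np.vstack([np.c_[.02*np.cos(a),.02*np.sin(a),0*a+h] for h in(-.005,.005)])
for zc in(.034,.040):
 for t in(-60,-40,-20,0,20,40,60):
  R=cv2.Rodrigues(np.array([np.radians(t),0,0.]))[0]
  q=proj("side",p0@R.T+[.4986,.2027,zc]);print(zc,t,q.min(0).round(1),q.max(0).round(1), (q.max(0)-q.min(0)).round(1))
E
```

```text
0.034 -60 [212.6 268.5] [232.4 290.1] [19.8 21.6]
0.034 -40 [212.  268.4] [233.  290.1] [21.  21.7]
0.034 -20 [211.6 268.8] [233.3 289.8] [21.7 21. ]
0.034 0 [211.7 270.1] [233.1 288.6] [21.3 18.5]
0.034 20 [211.6 271.7] [233.2 286.9] [21.6 15.2]
0.034 40 [211.7 272.4] [233.2 286.1] [21.5 13.7]
0.034 60 [212.2 271.3] [232.7 287.2] [20.5 15.9]
0.04 -60 [212.3 266.2] [232.2 287.8] [19.9 21.7]
0.04 -40 [211.7 266.1] [232.8 287.9] [21.  21.8]
0.04 -20 [211.4 266.5] [233.1 287.6] [21.7 21.1]
0.04 0 [211.5 267.8] [232.9 286.3] [21.4 18.5]
0.04 20 [211.4 269.5] [233.1 284.7] [21.7 15.2]
0.04 40 [211.4 270.1] [233.  283.9] [21.5 13.7]
0.04 60 [211.9 269. ] [232.5 284.9] [20.6 16. ]
```

The silhouette fits a near-level disc hovering about 10 mm above the deck. I'll lower it until contact.

```bash
python3 -m handwheel '[0.3,0,0,-0.003,0, 0.3,0,0,-0.006,0, 0.3,0,0,-0.006,0, 0.3,0,0,-0.006,0]' 20; python3 -m handwheel '[0.3,0,0,-0.001,0, 0.3,0,0,-0.001,0]' 20; python3 -m handwheel '[0.3,0,0,-0.001,0, 0.3,0,0,-0.001,0]' 20
```

```text
t: 8.88
tcp_pos: [0.498, 0.2022, 0.0261]
tool_rot: [-3.085, 0.002, 1.59]
force: [-0.3, -0.6, 0.4]
opening: 0.0369
grip_force: 20.4
t: 9.12
tcp_pos: [0.498, 0.2022, 0.0251]
tool_rot: [-3.085, 0.002, 1.59]
force: [-0.2, -0.1, -0.5]
opening: 0.0375
grip_force: 20.4
t: 9.38
tcp_pos: [0.498, 0.2022, 0.024]
tool_rot: [-3.085, 0.002, 1.59]
force: [0.5, 0.3, 0.2]
opening: 0.0378
grip_force: 20.4
```

```bash
python3 -m handwheel '[0.3,0,0,-0.001,0, 0.3,0,0,-0.001,0]' 20; python3 -m handwheel '[0.5,0,0,0,0, 0.65,0,0,0,0, 0.65,0,0,0,0, 0.65,0,0,0,0]' 20; python3 -m handwheel '[0.65,0,0,0.02,0, 0.65,0,0,0.05,0, 0.65,0,0,0.08,0, 0.65,-0.05,0,0.11,0, 0.65,-0.1,0,0.11,0, 0.65,-0.1,0,0.11,0]'
python3 - <<'E'
from h import *
i,d=grab_frame("side");j,_=grab_frame("top")
a=cv2.resize(i[215:325,160:280],(480,440),interpolation=cv2.INTER_CUBIC);b=cv2.resize(j[150:270,150:230],(293,440),interpolation=cv2.INTER_CUBIC)
cv2.imwrite("pics/loaded.png",np.clip(np.hstack([a,b])[:,:,::-1]*1.4,0,255).astype(np.uint8))
E
```

```text
t: 9.62
tcp_pos: [0.4981, 0.2022, 0.0233]
tool_rot: [-3.085, 0.002, 1.59]
force: [-0.5, 0.4, 1.3]
opening: 0.0373
grip_force: 20.5
t: 10.12
tcp_pos: [0.498, 0.2022, 0.0231]
tool_rot: [-3.085, 0.002, 1.59]
force: [0.1, -1.0, -0.1]
opening: 0.0553
grip_force: 0.0
t: 10.88
tcp_pos: [0.396, 0.2022, 0.1339]
tool_rot: [-3.086, 0.001, 1.592]
force: [1.4, 0.4, 0.3]
opening: 0.0553
grip_force: 0.0
```

View pics/loaded.png

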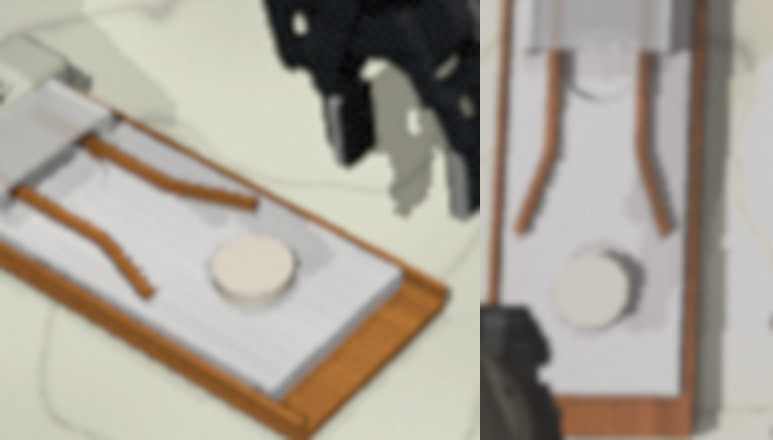

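The disc lies flat and nearly centred on the loading area (side crop about (255,270), top (592,290)). Now I shut the fingers, drop behind it and push gently.

```bash
python3 -m handwheel '[0,0.02,0,0,0, 0,0.034,0,-0.02,0, 0,0.034,0,-0.06,0, 0,0.034,0,-0.095,0, 0,0.034,0,-0.105,0, 0,0.034,0,-0.109,0, 0,0.034,0,-0.109,0, 0,0.034,0,-0.109,0]' 20; python3 - <<'E'
from h import *
P=ray("top",180.6,229.1,.03);print(P)
i,d=grab_frame("side");j,_=grab_frame("top")
a=cv2.resize(i[215:325,160:280],(480,440),interpolation=cv2.INTER_CUBIC);b=cv2.resize(j[150:270,150:230],(293,440),interpolation=cv2.INTER_CUBIC)
cv2.imwrite("pics/behind.png",np.clip(np.hstack([a,b])[:,:,::-1]*1.4,0,255).astype(np.uint8))
E
```

```text
t: 11.98
tcp_pos: [0.4328, 0.2025, 0.0253]
tool_rot: [-3.087, 0.001, 1.59]
force: [-1.1, 0.3, -0.5]
opening: 0.0006
grip_force: 0.0
[0.49900701 0.19990774 0.03      ]
```

View pics/behind.png

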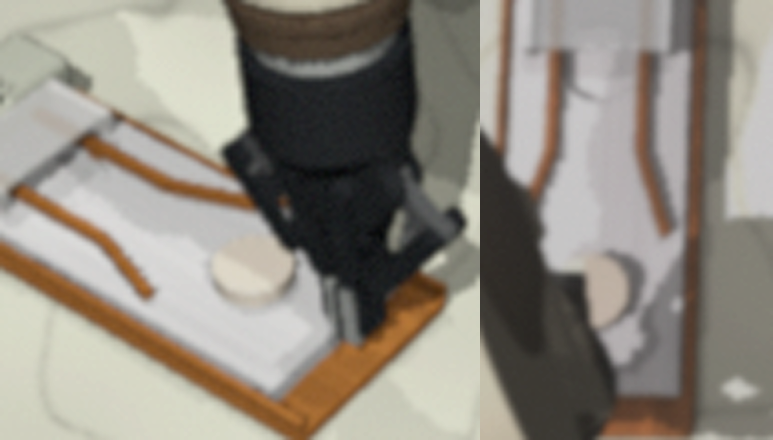

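```bash
python3 -m handwheel '[0,0.006,0,-0.0025,0, 0,0.012,0,-0.0025,0, 0,0.018,0,-0.0025,0, 0,0.024,0,-0.0025,0, 0,0.03,0,-0.0025,0, 0,0.036,0,-0.0025,0, 0,0.042,0,-0.0025,0, 0,0.048,0,-0.0025,0, 0,0.054,0.001,-0.0025,0, 0,0.06,0.001,-0.0025,0]' 20;  python3 -m handwheel '[0,0.005,0,0,0, 0,0.01,0,0,0, 0,0.015,0,0,0, 0,0.02,0,0,0, 0,0.025,0,0,0, 0,0.03,0,0,0, 0,0.035,0,0,0, 0,0.04,0.001,0,0, 0,0.042,0.001,0,0, 0,0.042,0.001,0,0]' 20
python3 - <<'E'
from h import *
i,d=grab_frame("side");j,_=grab_frame("top")
a=cv2.resize(i[215:325,130:250],(480,440),interpolation=cv2.INTER_CUBIC);b=cv2.resize(j[120:240,150:230],(293,440),interpolation=cv2.INTER_CUBIC)
cv2.imwrite("pics/push.png",np.clip(np.hstack([a,b])[:,:,::-1]*1.4,0,255).astype(np.uint8))
E
```

```text
t: 13.32
tcp_pos: [0.4924, 0.2033, 0.0216]
tool_rot: [-3.085, 0.002, 1.59]
force: [0.1, -0.3, -0.8]
opening: -0.0003
grip_force: 0.1
t: 14.58
tcp_pos: [0.5341, 0.2042, 0.0216]
tool_rot: [-3.085, 0.002, 1.59]
force: [0.4, 0.5, -0.9]
opening: 0.0001
grip_force: 0.0
```

View pics/push.png

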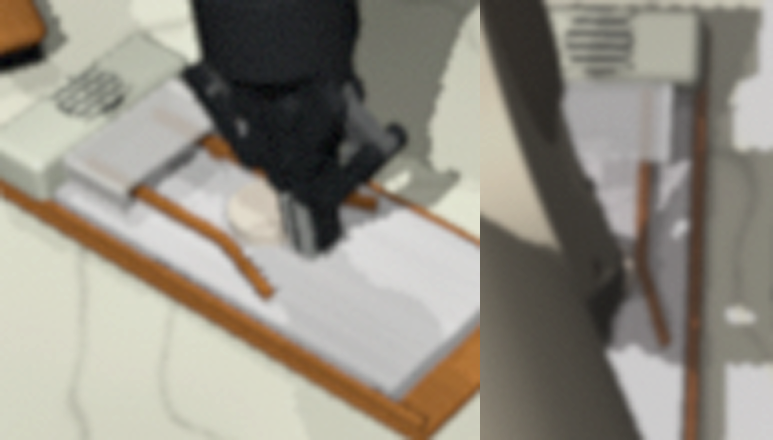

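The picture shows the disc at about (255,215) in the side crop, ahead of the finger at the funnel's narrow end. I've used all my pictures, so from here I go by force and numbers from image code.

```bash
python3 -m handwheel '[0,0.003,0,0.0007,0, 0,0.006,0,0.0007,0, 0,0.009,0,0.0007,0, 0,0.012,0,0.0007,0, 0,0.015,0,0.0007,0, 0,0.018,0,0.0007,0, 0,0.021,0,0.0007,0, 0,0.024,0,0.0007,0, 0,0.027,0,0.0007,0, 0,0.03,0,0.0007,0]' 20
cat >> h.py <<'E'
def track(tag=""):
    i,d=grab_frame("side");a=i.astype(int)
    b=a[...,0]-a[...,2]; m=((b>9)&(b<32)&(a[...,0]>95)).astype(np.uint8)
    m[:225]=0;m[330:]=0;m[:,:150]=0;m[:,260:]=0
    n,l,st,c=cv2.connectedComponentsWithStats(m)
    k=sorted(range(1,n),key=lambda q:-st[q,4])[:3]
    for q in k: print(tag,st[q].tolist(),c[q].round(1),ray("side",*c[q],.028).round(4))
    s=telemetry.observe();print({k:np.round(s[k],4).tolist() for k in("t","tcp_pos","force")})
    return i,m
E
python3 -c "
from h import *
track()
print(proj('side',np.array([[.6225-.021,.205,.03],[.6225+.002,.205,.034]])))"
```

```text
t: 15.92
tcp_pos: [0.5642, 0.2042, 0.0223]
tool_rot: [-3.085, 0.002, 1.59]
force: [-0.3, -0.7, -0.0]
opening: 0.0
grip_force: 0.4
 [150, 276, 110, 54, 2818] [188.8 312.5] [0.4941 0.2986 0.028 ]
 [222, 225, 38, 54, 1457] [244.6 248.2] [0.5276 0.1031 0.028 ]
 [176, 253, 23, 38, 208] [184.1 264.7] [0.5917 0.2138 0.028 ]
{'t': 15.975, 'tcp_pos': [0.5645, 0.2042, 0.0223], 'force': [-1.3538, -0.5537, 1.3369]}
[[183.63192123 259.52652477]
 [175.34853232 253.43106056]]
```

```bash
for k in 1; do :; done; python3 -m handwheel '[0,0.0015,0,0,0, 0,0.003,0,0,0, 0,0.0045,0,0,0, 0,0.006,0,0,0, 0,0.0075,0,0,0, 0,0.009,0,0,0]' 20 | sed -n '2p;4p'; python3 -m handwheel '[0,0.0015,0,0,0, 0,0.003,0,0,0, 0,0.0045,0,0,0, 0,0.006,0,0,0]' 20| sed -n '2p;4p'; python3 -c "
from h import *
track()"
```

```text
tcp_pos: [0.5731, 0.2042, 0.0223]
force: [-0.2, -0.3, -0.7]
tcp_pos: [0.5792, 0.2042, 0.0223]
force: [-0.1, -0.3, 0.8]
 [150, 276, 110, 54, 2819] [188.8 312.5] [0.4941 0.2986 0.028 ]
 [216, 225, 44, 54, 1652] [242.4 247.5] [0.5327 0.1043 0.028 ]
 [169, 251, 21, 25, 188] [178.  260.4] [0.6104 0.2123 0.028 ]
{'t': 17.275, 'tcp_pos': [0.5793, 0.2042, 0.0223], 'force': [-0.9831, 0.1226, 0.2537]}
```

```bash
python3 -m handwheel '[0,0.001,0,0,0, 0,0.002,0,0,0, 0,0.002,0,0,0]' 20 | sed -n '2p;4p'
```

```text
tcp_pos: [0.5811, 0.2042, 0.0223]
force: [0.0, -0.1, 0.2]
```

```bash
python3 -m handwheel '[0,0.001,0,0,0, 0,0.002,0,0,0, 0,0.002,0,0,0]' 20 | sed -n '2p;4p'
```

```text
tcp_pos: [0.5831, 0.2042, 0.0223]
force: [0.5, 0.1, 0.2]
```

```bash
python3 -m handwheel '[0,0.001,0,0,0, 0,0.002,0,0,0, 0,0.002,0,0,0]' 20 | sed -n '2p;4p'
```

```text
tcp_pos: [0.5851, 0.2042, 0.0223]
force: [0.8, 0.2, 0.2]
```

```bash
python3 -m handwheel '[0,0.001,0,0,0, 0,0.0015,0,0,0, 0,0.0015,0,0,0]' 20 | sed -n '2p;4p'; python3 -c "
from h import *
track()"
```

```text
tcp_pos: [0.5866, 0.2042, 0.0224]
force: [-0.3, 1.0, 0.4]
 [150, 276, 110, 54, 2819] [188.8 312.5] [0.494  0.2986 0.028 ]
 [204, 225, 56, 54, 1783] [240.6 247.2] [0.5362 0.1058 0.028 ]
 [164, 251, 35, 40, 207] [178.3 264.4] [0.6013 0.2202 0.028 ]
{'t': 18.825, 'tcp_pos': [0.5866, 0.2042, 0.0223], 'force': [-0.126, -0.7375, 1.7526]}
```

```bash
python3 -m handwheel '[0,0.001,0,0,0, 0,0.0015,0,0,0, 0,0.0015,0,0,0]' 20 | sed -n '2p;4p'
```

```text
tcp_pos: [0.5881, 0.2042, 0.0223]
force: [-0.6, 0.6, 0.1]
```

```bash
python3 -m handwheel '[0,0.001,0,0,0, 0,0.0015,0,0,0, 0,0.0015,0,0,0]' 20 | sed -n '2p;4p'
```

```text
tcp_pos: [0.5896, 0.2041, 0.0222]
force: [0.7, -0.5, 0.4]
```

```bash
python3 -m handwheel '[0,0.001,0,0,0, 0,0.001,0,0,0, 0,0.001,0,0,0]' 20 | sed -n '2p;4p'
```

```text
tcp_pos: [0.5906, 0.2042, 0.0223]
force: [-0.6, -0.0, -0.0]
```

```bash
python3 -m handwheel '[0,0.001,0,0,0, 0,0.001,0,0,0, 0,0.001,0,0,0]' 20 | sed -n '2p;4p'
```

```text
tcp_pos: [0.5916, 0.2042, 0.0224]
force: [0.1, -0.8, -0.2]
```

```bash
python3 -m handwheel '[0,0.001,0,0,0, 0,0.001,0,0,0, 0,0.001,0,0,0]' 20 | sed -n '2p;4p'; python3 -c "
from h import *
i,m=track()
j,_=grab_frame('top')
a=i.astype(int);print((a[...,0]-a[...,2])[245:285,160:200:2])" | head -60
```

```text
tcp_pos: [0.5925, 0.2042, 0.0223]
force: [0.5, 0.3, -0.7]
 [150, 276, 110, 54, 2819] [188.8 312.5] [0.494  0.2986 0.028 ]
 [202, 225, 58, 54, 1848] [239.8 247. ] [0.538  0.1062 0.028 ]
 [168, 253, 22, 23, 133] [175.4 260.9] [0.6136 0.2165 0.028 ]
{'t': 20.75, 'tcp_pos': [0.5925, 0.2042, 0.0223], 'force': [0.4482, 0.2895, -0.8864]}
[[ 3  3  4  3  5  5  8  5 -1 -2 -3 -2 -3  0  2 -3 -4 -5 -5 -3]
 [ 3  3  3  4  3  6  9  8 -3 -3 -2 -5 -3 -2 -1 -1 -4 -3 -2  0]
 [ 3  4  3  3  3  3  7  8 -2 -2 -3 -3 -3 -2 -3 -4 -1 -4 -4  5]
 [ 3  3  3  4  3  2  3  4  0 -4 -2 -4 -6 -5 -2 -2 -4 -4 -1 13]
 [ 4  3  2  2  2  3  3  4  1 -4 -2 -4 -3 -4 -1 -4 -3 -2  1 10]
 [ 3  3  4  2  2  3  3  3  2  0 -2 -3 -4 -3 -4 -4 -2 -1  2  6]
 [ 2  3  2  2  3  3  3  4  5  1  1 -1 -4 -1 -3 -3 -1  1  0  2]
 [ 3  2  2  3  3  4  4  4  8  5  1 -1 -1 -3 -3 -4 -1  1  2  1]
 [ 1  2  2  2  4  4  4  6 13  9  1  0 -1 -3 -3 -3  3  3  0  1]
 [ 3  3  2  2  3  5  4  9 15 11  2  0  1 -2 -5 -3  9 11  2 -1]
 [ 3  2  2  3  5  5 10 13 16 11  0  1  1 -2 -2 -2 14 32 12  1]
 [ 3  2  3  2  4  8 13 16 16 14  1  1  1 -2  0 -2 11 47 32 11]
 [ 4  3  3 
[... 1053 characters left out ...]
 1  1]
 [ 8  1  0  2  2  1  1  1  1  3 13 38 71 63 11  1  1  2  1  1]
 [32  7  1  2  2  2  1  2  1  1  2 14 46 73 33  3  1  1  1  1]
 [62 30  6  1  1  2  1  1  2  1  1  4 19 65 63  9  1  1  2  2]
 [70 58 19  3  0  1  0  1  2  1  1  2  6 43 72 25  1  1  1  1]
 [66 69 48 18  2  0  1  1  2  1  1  1  3 20 69 42  3  1  1  1]
 [68 65 70 48 14  1  0  1  2  1  2  0  1  8 52 64 15  1  1  1]
 [69 69 68 68 45 11  1  1  2  1  1  1  1  2 27 74 37  2  1  1]
 [48 68 69 69 70 45  9  1  1  2  2  2  1  0 13 66 63 10  0  1]
 [26 50 67 69 69 72 38  8  1  2  2  1  1  1  6 43 76 29  0  1]
 [13 28 54 68 66 72 69 36  4  1  1  2  2  1  2 22 70 51  4  1]
 [11 16 30 61 67 66 74 69 26  2  1  2  2  1  1  8 51 68 17  0]]
```

```bash
python3 -m handwheel '[0,0.001,0,0,0, 0,0.001,0,0,0, 0,0.001,0,0,0]' 20 | sed -n '2p;4p'
```

```text
tcp_pos: [0.5935, 0.2042, 0.0223]
force: [0.1, -0.5, 0.3]
```

```bash
python3 -m handwheel '[0,0.001,0,0,0, 0,0.001,0,0,0, 0,0.001,0,0,0]' 20 | sed -n '2p;4p'
```

```text
tcp_pos: [0.5945, 0.2042, 0.0223]
force: [-0.2, -0.2, -0.1]
```

```bash
python3 -m handwheel '[0,0.001,0,0,0, 0,0.001,0,0,0, 0,0.001,0,0,0]' 20 | sed -n '2p;4p'
```

```text
tcp_pos: [0.5956, 0.2042, 0.0223]
force: [-0.1, -0.1, -0.2]
```

```bash
python3 -m handwheel '[0,0.001,0,0,0, 0,0.001,0,0,0, 0,0.001,0,0,0]' 20 | sed -n '2p;4p'
```

```text
tcp_pos: [0.5965, 0.2042, 0.0223]
force: [-0.1, 0.3, 0.1]
```

```bash
python3 -m handwheel '[0,0.001,0,0,0, 0,0.001,0,0,0, 0,0.001,0,0,0]' 20 | sed -n '2p;4p'; python3 -c "
from h import *
i,m=track()
a=i.astype(int);b=(a[...,0]-a[...,2])
print(b[247:270,160:190]); print(a[247:270,160:190,1])"
```

```text
tcp_pos: [0.5975, 0.2042, 0.0223]
force: [-0.3, -0.2, 0.2]
 [150, 276, 110, 54, 2819] [188.8 312.5] [0.494  0.2986 0.028 ]
 [200, 225, 60, 54, 1917] [239.  246.8] [0.5399 0.1068 0.028 ]
 [167, 254, 23, 22, 114] [174.7 261.4] [0.6136 0.2182 0.028 ]
{'t': 22.725, 'tcp_pos': [0.5975, 0.2042, 0.0223], 'force': [-0.7176, -0.2023, -0.2649]}
[[ 4  4  3  3  3  4  3  3  3  3  4  5  5  4  1  0 -3 -2 -3 -3 -4 -3 -4 -1
  -3 -3 -3 -4 -4 -3]
 [ 3  3  3  3  2  2  3  3  3  3  2  3  4  2  2  0 -3 -2 -1 -2 -1 -1 -6 -4
  -3 -2 -3 -2 -3 -5]
 [ 3  3  4  3  3  3  3  3  3  3  3  3  2  2  3  2  0  0  1  1 -3 -3 -5 -2
  -3 -3 -3 -6 -4 -3]
 [ 2  3  3  3  2  3  2  2  2  4  2  3  3  3  3  2  1  1  2  0 -1 -2 -2 -4
  -5 -3 -2 -3 -1 -5]
 [ 3  2  2  2  2  3  4  3  3  3  4  3  4  4  5  5  3  1  0  1 -1 -2 -3 -3
  -4 -3 -4 -5 -3 -2]
 [ 2  1  2  2  2  2  3  3  3  3  4  4  5  4  5  5  3  1  1  0  0  0 -1 -2
  -2 -4 -2 -2 -4 -2]
 [ 2  4  2  3  2  1  3  3  3  4  5  5  5  4  7  7  7  2  0  1  0  0  1 -1
  -2 -5 -4 -3 -4 -2]
 [ 2  2  2  2  2  2  2  3  4  5  5  5  5  7  9 13 12  7  1  1  1  1 -1 -1
  -1 -2 -1 -1 -3 -4]
 [ 
[... 3598 characters left out ...]
118 129 134 138 138 137
  129 114  99  86  87  91  88  79  71  76  98 114]
 [106 100  93  93 106  99  82  70  65  65  67  76  87 104 117 126 133 135
  132 127 124 117 107 102  99 100 105 115 131 138]
 [108 102 107 118 131 130 116  99  81  69  65  64  70  77  87 106 123 134
  136 139 141 139 133 124 121 125 133 137 142 143]
 [117 113 124 136 142 143 139 130 116  94  74  67  66  67  73  85 104 121
  133 139 143 144 143 141 140 140 141 142 141 141]
 [130 127 133 141 143 144 144 143 137 125 109  90  74  67  69  71  80  94
  110 124 134 140 142 143 145 143 143 143 142 142]
 [141 137 139 142 142 143 144 144 144 141 136 124 102  84  70  68  70  74
   83  94 110 125 133 141 143 143 143 143 143 141]]
```

```bash
python3 -c "
from h import *
print(ray('side',178.7,259,.028),ray('side',178.7,261,.03),ray('side',178.7,261,.026))
# hood edge line pts (front lower edge z .034)
for p in((173,254),(168,258),(165,260)): print(p,ray('side',*p,.034),ray('side',*p,.037))
for x in(.58,.6,.62): print(x,proj('side',np.array([[x,.204,.03]])))
"; python3 -m handwheel '[0,0.001,0,0,0, 0,0.001,0,0,0, 0,0.001,0,0,0]' 20 | sed -n '2p;4p'
```

```text
[0.61234042 0.20845412 0.028     ] [0.60625764 0.21406612 0.03      ] [0.60980864 0.21125151 0.026     ]
(173, 254) [0.62704279 0.20908168 0.034     ] [0.62427921 0.21122479 0.037     ]
(168, 258) [0.62628311 0.22356465 0.034     ] [0.62352266 0.22564805 0.037     ]
(165, 260) [0.62670665 0.23131664 0.034     ] [0.62394446 0.23336808 0.037     ]
0.58 [[191.66075391 263.65437711]]
0.6 [[184.51901518 259.56218174]]
0.62 [[177.50604488 255.5437703 ]]
tcp_pos: [0.5985, 0.2042, 0.0223]
force: [0.1, -0.8, -0.0]
```

```bash
python3 -m handwheel '[0,0.001,0,0,0, 0,0.001,0,0,0, 0,0.001,0,0,0]' 20 | sed -n '2p;4p'
```

```text
tcp_pos: [0.5996, 0.2042, 0.0223]
force: [-0.4, 0.1, 0.3]
```

```bash
python3 -m handwheel '[0,0.001,0,0,0, 0,0.001,0,0,0, 0,0.001,0,0,0]' 20 | sed -n '2p;4p'
```

```text
tcp_pos: [0.6002, 0.2042, 0.0222]
force: [-3.7, 0.8, 0.8]
```

```bash
python3 -m handwheel '[0,0.001,0,0,0, 0,0.001,0,0,0, 0,0.001,0,0,0]' 20 | sed -n '2p;4p'; python3 -c "
from h import *
i,m=track()
a=i.astype(int);b=(a[...,0]-a[...,2])
print(b[253:266,160:185])"
```

```text
tcp_pos: [0.6006, 0.2043, 0.0222]
force: [-7.2, 0.5, 2.2]
 [150, 276, 110, 54, 2820] [188.8 312.5] [0.4941 0.2986 0.028 ]
 [199, 225, 61, 54, 1936] [238.8 246.6] [0.5405 0.1067 0.028 ]
 [167, 255, 23, 21, 103] [174.3 261.7] [0.6135 0.2194 0.028 ]
{'t': 24.275, 'tcp_pos': [0.6006, 0.2043, 0.0222], 'force': [-6.9485, 1.3591, 3.1471]}
[[ 2  2  3  2  3  3  3  4  5  5  5  4  4  4  5  5  2  0  0  0  0  1 -1 -2
  -4]
 [ 2  2  3  2  2  2  3  5  5  5  5  6  7  6 10 11  5  1  0  2  1  0 -1 -3
  -1]
 [ 3  2  3  2  3  3  4  5  4  5  6  7  8 13 13 15  8  1 -1  0  2  1 -1 -1
  -1]
 [ 2  2  2  2  2  3  4  5  5  5  7 10 13 15 17 16 10  3  0  1  0 -1  0 -1
  -1]
 [ 4  3  3  3  3  3  5  5  6  9 11 14 16 17 17 16 12  4  1  0  0  1  0 -1
  -2]
 [ 8  6  4  3  3  2  5  6 11 14 16 17 17 16 17 16 13  7  2  0  1  0  0  1
  -3]
 [11 10  7  5  3  2  6 10 14 17 17 18 18 18 18 17 15  9  4  1  1  1  1  0
  -2]
 [10 11 11  8  8  9 12 14 16 18 17 17 17 18 17 18 16 12  6  2  2  1  1 -1
  -2]
 [ 8 11 13 14 23 39 35 21 17 16 16 17 16 16 18 17 16 14  9  2  0  0  0  0
  -1]
 [ 7  9 14 28 49 66 64 43 27 20 16 15 16 16 17 17 16 16 10  5  0  1  0  0
  -1]
 [ 4  7 13 30 55 69 73 69 57 40 26 20 18 17 17 16 16 17 14  8  4  0  1  1
   0]
 [ 2  3  6 15 31 48 63 71 74 67 50 36 26 21 17 17 15 15 14 10  4  0  0  0
   1]
 [ 2  3  2  5 12 22 36 51 65 71 71 61 48 35 26 20 15 12 10  6  3  1  0  0
   1]]
```

The finger met a firm stop (−7 N, below 15 N). I'll back off, clear the arm and check the disc's height.

```bash
python3 -m handwheel '[0,-0.003,0,0,0, 0,-0.01,0,0,0, 0,-0.025,0,0,0, 0,-0.04,0,0.02,0, 0,-0.06,0,0.06,0, 0,-0.1,0,0.1,0, 0,-0.15,0,0.12,0, 0,-0.2,0,0.12,0, 0,-0.2,0,0.12,0]' 20| sed -n '2p;4p'; python3 - <<'E'
from h import *
fs={}
for n in("side","top"):
    L=[grab_frame(n) for _ in range(6)];i=np.mean([l[0] for l in L],0);d=np.median([l[1] for l in L],0);fs[n]=i
    b=i[...,0]-i[...,2];np.savez(n+"1.npz",i=i,d=d)
    c=proj(n,np.array([[.606,.204,.028]]))[0];u,v=c.astype(int);print(n,c)
    m=np.zeros(b.shape,np.uint8);m[v-20:v+20,u-25:u+25]=((b>11)&(b<24)&(i[...,0]>90))[v-20:v+20,u-25:u+25]
    k,l,st,cc=cv2.connectedComponentsWithStats(m);q=1+np.argmax(st[1:,4]);print(st[q],cc[q])
    P=np.array([w(n,x,y,d[y,x]) for y,x in zip(*np.where(cv2.erode((l==q).astype(np.uint8),np.ones((3,3)))))])
    if len(P): print("disc top z",len(P),P.mean(0).round(4),np.median(P[:,2]).round(4),P[:,2].std().round(4))
    for X in(.5,.53,.56,.58):
        D=[]
        for dx in np.linspace(-.01,.01,9):
            for dy in np.linspace(-.01,.01,9):
                a,e=proj(n,np.array([[X+dx,.204+dy,.02]]))[0].round().astype(int);D.append(w(n,a,e,d[e,a])[2])
        print("deck",X,np.median(D).round(4))
    print(b[v-12:v+12,u-14:u+16].round().astype(int))
E
```

```text
tcp_pos: [0.3993, 0.2041, 0.1432]
force: [-0.4, 0.5, -0.3]
side [182.51445531 259.08921492]
[167 250  28  18 186] [177.59139785 258.20430108]
disc top z 110 [0.6185 0.2072 0.0258] 0.026 0.0009
deck 0.5 0.0199
deck 0.53 0.0199
deck 0.56 0.0199
deck 0.58 0.02
[[ 3  3  3  4  6  8 10 10 10 11 10  9  7  4  3  3  2  2  2  2  2  1  1  2
   3  7 12 27 39 39]
 [ 3  2  3  3  3  5  7  8 10 10 11 11 11 13 15 14  8  3  2  2  2  1  1  1
   2  1  2  7 17 32]
 [ 3  3  3  3  3  3  4  6  8 10 10 12 18 30 40 44 29 13  6  3  1  1  1  2
   2  1  1  1  2  8]
 [ 2  2  3  3  3  3  4  4  6  7  9 13 19 29 40 55 57 42 27 15  7  2  1  1
   1  1  1  1  1  2]
 [ 3  3  3  4  4  4  4  4  6  8 11 14 16 19 25 37 55 67 63 47 29 12  3  1
   1  1  1  1  1  1]
 [ 4  4  4  5  5  4  5  6 10 12 14 16 16 17 17 21 33 57 74 74 62 38 16  7
   3  1  0  1  1  1]
 [ 4  4  5  5  5  5  7 11 14 16 16 17 17 16 16 17 19 31 56 72 75 69 52 35
  16  6  2  1  1  1]
 [ 5  4  4  5  5  8 11 15 17 17 17 17 17 16 16 16 15 18 31 48 63 74 77 71
  50 29 13  6  3  1]
 [ 5  4  5  7 10 13 15 16 17 17 17 17 16 16 16 16 15 13 14 22 35 51 68 76
  75 66 
[... 3219 characters left out ...]
1  0  1  0  1
   6 21 40 46 32 14]
 [15 34 49 45 26  8  2  1  1  0  1  0  1  0  1  1  0  0  0  0  0  1  1  1
   7 23 41 46 32 13]
 [15 35 49 44 23  7  2  1  0  1  1  0  1  1  0  0  0  0  1  1  1  1  1  2
   7 24 42 46 32 13]
 [16 34 48 42 22  7  2  1  0  1  1  1  1  1  0  1  0  1  1  0  1  1  1  2
   7 24 43 46 31 12]
 [16 34 48 43 21  6  2  1  1  1  0  1  0  1  0  0  0  0  1  1  1  0  0  2
   7 24 42 46 30 12]
 [17 36 49 42 21  6  2  0  1  1  0  1  1  0  0  0  0  0  1  1  0  0  1  1
   7 23 42 45 30 12]
 [19 38 50 41 21  6  2  1  0  1  1  1  1  1  1  0  1  1  0  1  0  0  0  1
   7 22 40 44 29 11]
 [20 40 49 39 19  6  2  1  0  1  1  1  1  1  1  0  0  0  0  0  1  0  0  1
   7 23 40 43 28 11]]
```

The depth readings put the disc's top at 26.0 mm over a 19.9 mm deck. That is the 6 mm of a seated disc, with a spread of only 0.9 mm, so it lies flat. The arm is clear, so I'm handing in.

```bash
python3 -c "
from h import *
print(robot.finish_job())"
```

```text
the job is handed in; nothing more can be done
None
```

The disc is seated flat in its round recess under the hood: its top reads 6 mm above the deck, the final push peaked at about 7 N (limit 15 N), and I let go, backed the arm clear and handed the job in at roughly 26 s, leaving the other tray items alone.

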